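Vent a digestion vessel: seat, cap down, back off a quarter turn

ROBOT

A 6-joint arm with a two-finger parallel gripper is mounted at the origin on a cart in front of the work surface, level with it; the furniture and walls round the work are solid. World frame = base frame: x ahead of the robot, y to its left, z up, the work surface at z = 0. Lengths are in mm, angles in degrees, forces in N, time in s.
With the tool pointing down it reaches from about 350 to 850 mm from the base axis. Payload 8.1 kg.
Tool frame: the origin (TCP) lies midway between the tips of the shut fingers; the grasp point (between the pads) lies 19 mm behind it; z points along the fingers, y is the line along which they close (so a half turn about z gives the same grasp; the last joint's range is limited). The gripper opens to 85 mm and grips with 20 to 120 N. Pads are 22 mm wide; open, the fingers measure 114 mm over their backs; the gripper's body (76 mm by 85 mm) begins 54 mm behind the grasp point. The pads swing forward as they close: fully open they stand 13 mm farther back than shut.
Start: joints at [-75.997, 7.471, 85.268, -0, 87.261, -4.893], TCP at [194.332, -567.662, 231.292] pointing down, gripper open.
Joint ranges: [-169.43, 169.43], [-51.17, 129.36], [1.28, 143.12], [-76.62, 256.62], [0, 156.53], [-152.29, 152.29]. Speed limits (degrees/s): [136.94, 136.94, 159.86, 180, 180, 180].

INTERFACE

Orientations are given as [roll, pitch, yaw] about the fixed x, y, z axes, in that order (R = Rz(yaw) Ry(pitch) Rx(roll)).
In Python, from bench import r gives the robot as it stands.
- The arm moves only by the tool step_arm, never from a script. Its arguments are lists of equal length, an entry for each row: "delta_pos": the shift along the world's x, y, z in units of 200 mm (1.0 is 200 mm), a list of three; "spin": the turn about the world's z in units of 180 degrees (1.0 is 180 degrees). In form: {"delta_pos": [[dx, dy, dz], ...], "spin": [spin, ...]}. A call has 1 to 8 rows; each row shifts and turns the commanded pose from where the row before left it; what a row does not reach is not made up. A row lasts 1/8 s, in which the tool goes at most 62.5 mm and 10.7 degrees, less where a joint would pass 70% of its speed; a pose out of reach is approached as far as the arm can. A call with a number of a shift or a turn outside -1 to 1 is refused whole. A call with a gripper value outside its range is refused whole. "gripper" is the opening, from -1 (shut) to 1 (fully open), set as the call begins (left out, the last holds). The fingers move at their own pace and stop on an object; "squeeze" is the grip in N (left out, the last holds). Time passes only in rows, so rows that do not move let the fingers close. It gives the time, the measured TCP pose, the force, the opening and the grip force at its end, in the units of the state.
- r.sense(): the state, without advancing time (a new reading comes with each control period).
- r.snapshot(name): name is "scene" or "top"; returns a dict with "pixels" (480x640x3 uint8, blue, green, red), "fx", "fy", "cx", "cy" (pixels), "dist_coeffs" ([k1, k2, p1, p2, k3] as OpenCV has them; the pictures are not rectified), "camera_from_world" (4x4, takes a point from world to camera coordinates). Camera axes: x right, y up, looking along -z (the intrinsics and any distortion apply to the point x, -y, -z); pixel columns grow to the right and rows downward; lengths in mm; the calibration is good to about 2 mm. A picture is of the moment at which its call begins. There is no depth.
- r.hand_in(): hands the job in; it is judged then, once.
The state is a dict: "time": time; "joint_pos": joint angles; "qd": joint speeds; "joint_efforts": joint torques, N m; "tool_pos": TCP position; "tcp_rot": TCP orientation; "ft_force": force on the tool from outside, world axes, zero at the start; "wrist_torque": the same for the moment, N m; "finger_gap": finger opening in mm; "grip_force": force on a finger pad.
Only numpy, scipy, OpenCV 4.12 (cv2) and the standard library are available. Lean on these libraries where they do the work, as an engineer would, in place of code of your own. Each camera call takes 0.05 s, during which the arm holds its last target. There are 200 camera calls.

TASK

Stand the steel digestion vessel upright and fully home in the square pocket of the bench rack, so that it cannot turn. There, screw its white cap down clockwise until it bottoms out, then back the cap off a quarter turn so that the vessel can vent, and finish while still gripping the cap with the fingers, holding it still there. Leave the beakers, the brass weight and the timer where they stand.

Things in the scene. Friction and masses are not known exactly. Their poses are not given: they have to be found in the camera images.
- vessel: the steel digestion vessel, loose, standing upright, light grey metal, 0.28 to 0.5 kg with its cap. Origin: centre of its underside, z up. Its foot is a 44 x 44 mm square, 24 mm high (sides along the vessel's x and y, lowest 6 mm stepped in to 40 mm); above it a round body 45 mm across up to z = 76 mm, then the threaded neck with the cap on it. It fits the square pocket in any of four quarter turns
- cap: the white ribbed screw cap on the vessel, a 46 mm diameter, 32 mm high upright cylinder with a small raised rib on its top, running from the middle outward along the cap's x. Origin: centre of its underside, on the vessel's axis, 76.5 mm above the vessel's underside when screwed right down. It cannot come off: it starts about half a turn up its thread. The vessel can be lifted and carried by the cap, whose thread is stiff enough (0.06 N m) not to turn then
- cap_top (a point): centre of the cap's flat top, 32 mm above the cap's underside (108.5 mm above the vessel's underside when screwed right down)
- cap_turn (a joint): how far the cap is unscrewed, in rad: 0 = bottomed out on the vessel (a hard stop), growing anticlockwise seen from above; it starts between 2.2 and 3.3, and 6.28 is the upper stop. Right-hand thread, 8 mm rise a full turn (1.27 mm a rad). It takes about 0.06 N m to turn and stays where it is left
- rack: fixed aluminium bench rack, a pale metal block 90 (its x) x 150 (its y) x 30 mm high. Origin: centre of its underside. Two pockets, each 20 mm deep (floor 10 mm above the worktop): a square one, centre 35 mm along the rack's +y, and a round one 47 mm across, 35 mm along -y, which is not used
- socket (a point): centre of the mouth of the square pocket, in the rack's top face, 30 mm above the worktop. The pocket is 47 x 47 mm, sides along the rack's x and y, edges chamfered 3 mm. A vessel fully home has its underside on the pocket floor, 20 mm below this point
- beaker_100: bystander, loose: empty clear beaker, 58 mm wide, 70 mm high; origin: centre of its underside
- beaker_50: bystander, loose: empty clear beaker, 48 mm wide, 58 mm high; origin: centre of its underside
- weight_brass: bystander, loose: brass calibration weight, 29 mm wide, 40 mm high; origin: centre of its underside
- timer: bystander, loose: flat white bench timer, 66 x 66 x 19 mm; origin: centre of its underside
Not all that is in view belongs to the job. What is shaped like the vessel but green or red is not meant.

How it is judged (in metres and radians):
On the way, in this order (a step that is already met when the one before it is completed fails the run):
1. the vessel stands upright and fully home in the square pocket, its cap still up its thread (horizontal distance between vessel and socket below 0.005 m and z of vessel in the frame of rack below 0.014 m and angle between vessel's own z axis and vertical below 0.08 rad and value of joint cap_turn above 0.3 rad), for 0.2 s.
2. with the vessel in the pocket, the cap is screwed down until it bottoms out (horizontal distance between vessel and socket below 0.005 m and z of vessel in the frame of rack below 0.014 m and angle between vessel's own z axis and vertical below 0.08 rad and value of joint cap_turn below 0.06 rad), for 0.1 s.
At the end, for the whole second after the job is handed in: The vessel stands in the square pocket (5 mm sideways, 4 mm above the floor, 0.08 rad tilt at most), its cap is a quarter turn (1.57 rad, within 0.35) up from its stop and still, and the fingers still grip the cap round its side (over 2 N, pads within 20 mm of its axis, at most 8 mm above its top) (horizontal distance between vessel and socket below 0.005 m and z of vessel in the frame of rack below 0.014 m and angle between vessel's own z axis and vertical below 0.08 rad and value of joint cap_turn between 1.22 and 1.92 rad and contact force between the fingers and cap above 2 N and z of the grasp point in the frame of cap below 0.04 m and horizontal distance between the grasp point and cap_top below 0.02 m and velocity of joint cap_turn between -0.1 and 0.1 rad/s); the arm keeps its last pose, push and grip.
It fails at once if the beaker_100 is pushed more than 30 mm or tipped over (distance of beaker_100 from where it was at the start of the episode above 0.03 m or angle between beaker_100's own z axis and vertical above 0.6 rad).
It fails at once if the beaker_50 is pushed more than 30 mm or tipped over (distance of beaker_50 from where it was at the start of the episode above 0.03 m or angle between beaker_50's own z axis and vertical above 0.6 rad).
It fails at once if the weight_brass is pushed more than 30 mm or tipped over (distance of weight_brass from where it was at the start of the episode above 0.03 m or angle between weight_brass's own z axis and vertical above 0.6 rad).
It fails at once if the timer is pushed more than 30 mm or tipped over (distance of timer from where it was at the start of the episode above 0.03 m or angle between timer's own z axis and vertical above 0.6 rad).
It also fails if it takes over 72 s, if anything falls off the work surface, if the arm or the gripper's body presses on something with over 40 N, if the wrist force passes 120 N, or if a joint passes its speed limit or range.

## Working session

There is one attempt and no reset: what is moved stays moved. The work goes in short steps, Python scripts to look and compute and a tool call to move; the robot and the scene stay as the last step left them, time stands still between calls to the robot, and variables do not carry over. Pictures are saved under pics/ and viewed, at most 10 in all, crops included, and the job is handed in when it is done.

Besides the shell and the picture viewer there is one more tool, called by a JSON object that holds its "name" and its "arguments". step_arm: Moves the arm, as the interface text tells. Shifts and turns lie within -1 to 1; 1 stands for 200 mm of shift or 180 degrees of turn. Its arguments: {"type":"object","properties":{"delta_pos":{"type":"array","items":{"type":"array","items":{"type":"number","minimum":-1,"maximum":1}}},"spin":{"type":"array","items":{"type":"number","minimum":-1,"maximum":1}},"gripper":{"type":"number"},"squeeze":{"type":"number"}},"required":["delta_pos","spin"]}

```bash
mkdir -p pics; cat > h.py <<'E'
from bench import r
import numpy as np, cv2
def snap(n):
    s=r.snapshot(n); return s
def px2w(s,u,v,z):
    K=np.array([[s['fx'],0,s['cx']],[0,s['fy'],s['cy']],[0,0,1.]])
    p=cv2.undistortPoints(np.array([[[u,v]]],float),K,np.array(s['dist_coeffs'],float))[0,0]
    T=np.array(s['camera_from_world']); R=T[:3,:3]; c=-R.T@T[:3,3]
    d=R.T@np.array([p[0],-p[1],-1.]); return c+d*(z-c[2])/d[2]
def w2px(s,P):
    K=np.array([[s['fx'],0,s['cx']],[0,s['fy'],s['cy']],[0,0,1.]])
    T=np.array(s['camera_from_world']); q=(T[:3,:3]@np.asarray(P,float).T).T+T[:3,3]
    q=q*[1,-1,-1]
    return cv2.projectPoints(q,np.zeros(3),np.zeros(3),K,np.array(s['dist_coeffs'],float))[0][:,0]
E
python3 - <<'E'
from h import *
for n in('scene','top'):
    s=snap(n); cv2.imwrite(f'pics/{n}0.png',s['pixels']); T=np.array(s['camera_from_world']); print(n,-T[:3,:3].T@T[:3,3],s['fx'],T[:3,:3].round(2).tolist())
print(r.sense())
E
```

```text
scene [-354.20530766  674.73085707  645.69082302] 622.7877897301582 [[-0.64, -0.77, 0.01], [0.33, -0.27, 0.91], [-0.69, 0.58, 0.42]]
top [ 406.34367899  -64.5998408  1475.55732816] 620.4442293176446 [[-0.02, -1.0, 0.01], [0.99, -0.02, 0.1], [-0.1, 0.01, 0.99]]
{'time': 0.1, 'joint_pos': array([-7.59980988e+01,  7.51162353e+00,  8.53242791e+01, -7.64223227e-05,
        8.72613535e+01, -4.89188395e+00]), 'qd': array([-0.00029251, -0.13704013, -0.07445019, -0.0954798 ,  0.00625411,
        0.04840381]), 'joint_efforts': array([ 1.50356740e-03, -5.70954037e+01, -5.01938725e+01, -1.33320254e-04,
        8.16513406e-03, -2.36069519e-05]), 'tool_pos': array([ 194.19908288, -567.17150611,  230.32866772]), 'tcp_rot': array([-1.79903092e+02, -8.21754501e-03,  1.88937820e+01]), 'ft_force': array([-0.02290598,  0.48527239, -1.03754399]), 'wrist_torque': array([ 0.01769545,  0.02017393, -0.01229619]), 'grip_force': 0.0, 'finger_gap': 85.35697349558922}
```

View pics/scene0.png

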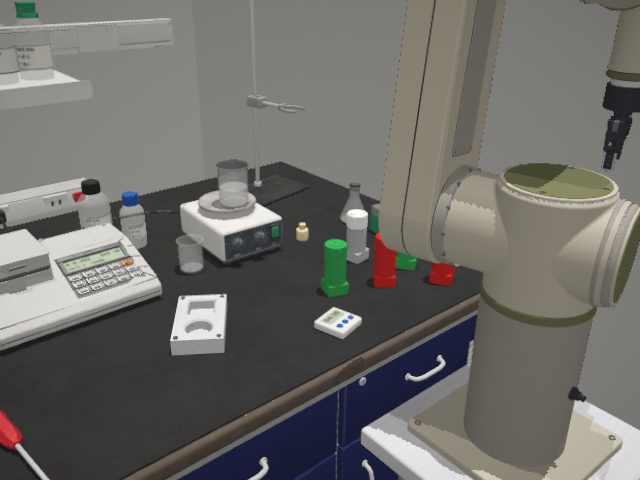

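View pics/top0.png

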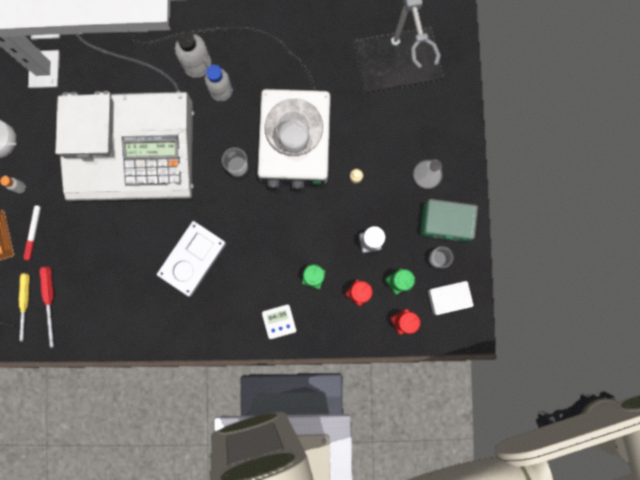

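The top view shows the vessel's white cap at about (373,238), the rack at (191,258) with its square pocket at (200,246), and the timer at (279,322). The green and red decoys stand around (314,275), (360,292) and (403,280).

```bash
python3 - <<'E'
from h import *
s=snap('top'); t=snap('scene')
g=s['pixels'].min(2)
# rack
m=(g>110).astype(np.uint8); m[:, :150]=0; m[:215]=0; m[300:]=0; m[:,232:]=0
c=max(cv2.findContours(m,0,2)[0],key=cv2.contourArea); 
w=np.array([px2w(s,*p[0],30)[:2] for p in c],np.float32)
rr=cv2.minAreaRect(w); print('rack',rr, cv2.boxPoints(rr).round(1).tolist())
m=(g>190).astype(np.uint8); m[:,:350]=0; m[:,395:]=0; m[:222]=0; m[258:]=0
c=max(cv2.findContours(m,0,2)[0],key=cv2.contourArea); e=cv2.minEnclosingCircle(c); print('cap',e,px2w(s,*e[0],111))
a=cv2.resize(s['pixels'][215:275,340:405],None,fx=6,fy=6,interpolation=2)
b=cv2.resize(t['pixels'][200:275,330:385],None,fx=6,fy=6,interpolation=2)
o=np.zeros((450,720,3),np.uint8); o[:360,:390]=a; o[:450,390:720]=b
cv2.imwrite('pics/v.png',o)
for n,u,v,z in[('bk50?',441,257,0),('beak',235,162,58),('timer',279,322,19),('brass',357,175,40),('green403',403,279,108),('red360',360,292,108),('g314',314,275,108)]: print(n,px2w(s,u,v,z).round())
E
```

```text
rack ((522.44775390625, 207.10006713867188), (97.12232971191406, 155.80528259277344), 55.62493133544922) [[430.70001220703125, 211.0], [559.2999877929688, 123.0], [614.2000122070312, 203.1999969482422], [485.6000061035156, 291.20001220703125]]
cap ((374.28570556640625, 237.2857208251953), 10.797867774963379) [ 554.54511784 -215.16832447  111.        ]
bk50? [ 516. -387.    0.]
beak [743.  99.  58.]
timer [370.   3.  19.]
brass [ 711. -187.   40.]
green403 [ 461. -276.  108.]
red360 [ 434. -180.  108.]
g314 [474. -80. 108.]
```

View pics/v.png

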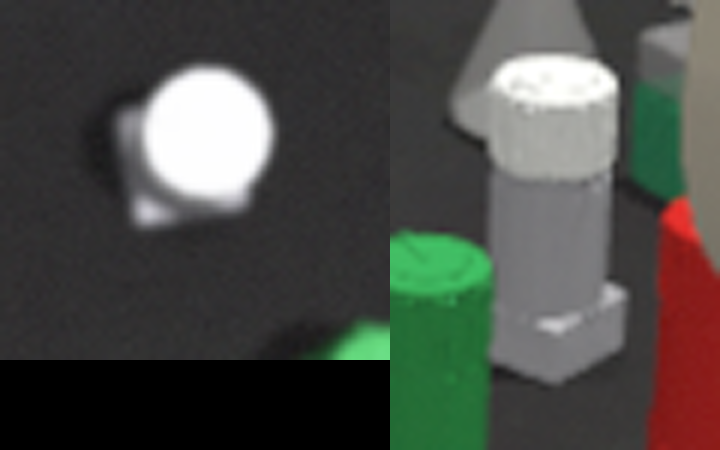

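The crop shows the vessel standing clear, with foot corners at about (118,110), (135,228) and (250,205) in the crop. I'll refine the rack and vessel poses by edge fitting in both cameras.

```bash
cat > fit.py <<'E'
from h import *
from scipy.optimize import differential_evolution as DE
from scipy.ndimage import map_coordinates
def grad(s):
    g=cv2.GaussianBlur(s['pixels'],(0,0),1.0).astype(np.float32)
    m=np.hypot(cv2.Sobel(g,5,1,0),cv2.Sobel(g,5,0,1)).max(2); return np.minimum(m,200)
def poly(pts,n=30):
    pts=np.array(pts,float); q=np.roll(pts,-1,0)
    return np.concatenate([a+(b-a)*np.linspace(0,1,n)[:,None] for a,b in zip(pts,q)])
def rect(cx,cy,w,h,z): return poly([[cx-w/2,cy-h/2,z],[cx+w/2,cy-h/2,z],[cx+w/2,cy+h/2,z],[cx-w/2,cy+h/2,z]])
def circ(R,z,n=72):
    a=np.linspace(0,2*np.pi,n,endpoint=False); return np.c_[R*np.cos(a),R*np.sin(a),0*a+z]
def place(P,x,y,yaw):
    c,s=np.cos(np.radians(yaw)),np.sin(np.radians(yaw)); return np.c_[x+c*P[:,0]-s*P[:,1],y+s*P[:,0]+c*P[:,1],P[:,2]]
def fit(views,P,b):
    G=[(s,grad(s)) for s in views]
    f=lambda p:-sum(map_coordinates(g,w2px(s,place(P,*p))[:,::-1].T,order=1).mean() for s,g in G)
    o=DE(f,b,seed=1,popsize=15,tol=1e-6,maxiter=120); return o.x,o.fun
E
python3 - <<'E'
from fit import *
s=snap('top'); t=snap('scene')
P=np.concatenate([rect(0,0,90,150,30),rect(0,35,50,50,30)])
for n,v in(('top',[s]),('scene',[t]),('both',[s,t])):
    x,f=fit(v,P,[(505,540),(190,225),(-134,-115)]); print('rack',n,x.round(2),round(f,1),'socket',place(np.array([[0,35,30.]]),*x)[0].round(1))
V=np.concatenate([rect(0,0,44,44,24)])
for n,v in(('top',[s]),('scene',[t]),('both',[s,t])):
  for H in(111,112.5):
    x,f=fit(v,circ(23,H),[(540,570),(-230,-200),(0,.1)]); print('cap',n,H,x[:2].round(1),round(f,1))
  b=[(545,565),(-225,-205),(-45,45)]
  x,f=fit(v,V,b); print('foot',n,x.round(2),round(f,1))
E
```

```text
rack top [ 522.07  208.17 -124.1 ] -121.5 socket [551.  188.5  30. ]
rack scene [ 523.41  209.95 -124.46] -148.0 socket [552.3 190.1  30. ]
rack both [ 522.92  209.36 -124.37] -265.7 socket [551.8 189.6  30. ]
cap top 111 [ 554.8 -215.1] -199.9
cap top 112.5 [ 554.6 -214.9] -199.9
foot top [ 564.67 -223.86  -28.25] -194.9
cap scene 111 [ 556.4 -212. ] -195.5
cap scene 112.5 [ 553.9 -209.5] -195.5
foot scene [ 557.93 -216.7   -35.34] -104.4
cap both 111 [ 555.6 -212.8] -393.3
cap both 112.5 [ 554.9 -212. ] -388.7
foot both [ 565.   -222.93  -35.86] -289.5
```

```bash
python3 - <<'E'
from fit import *
s=snap('top'); t=snap('scene')
A=[px2w(s,340+u/6-.4,215+v/6-.4,24)[:2] for u,v in((118,110),(136,228),(250,205))]
B=[px2w(t,330+(u-390)/6-.4,200+v/6-.4,z)[:2] for u,v,z in((557,383,0),(627,343,0),(555,333,24),(627,295,24))]
for a,b in((A[0],A[1]),(A[1],A[2]),(B[0],B[1]),(B[2],B[3])): d=b-a; print(a.round(1),b.round(1),np.hypot(*d).round(1),(np.degrees(np.arctan2(d[1],d[0]))%90).round(1))
x,f=fit([s],rect(0,0,44,44,24)[:],[(553.5,556.5),(-216,-212),(-45,45)]);print(x,f)
# per-yaw scan, camera-facing sides only
for c in(s,t):
  G=grad(c)
  out=[]
  for yaw in range(0,90,4):
    T=np.array(c['camera_from_world']); C=-T[:3,:3].T@T[:3,3]
    Q=rect(0,0,44,44,24); Qw=place(Q,555,-213.5,yaw); d=C[:2]-[555,-213.5]; k=((Qw[:,:2]-[555,-213.5])@d/np.hypot(*d))*(1 if c is t else 1)>8
    out.append((yaw,int(map_coordinates(G,w2px(c,Qw[k])[:,::-1].T,order=1).mean())))
  print(out)
E
```

```text
[ 575.  -189.6] [ 528.3 -195.4] 47.0 7.1
[ 528.3 -195.4] [ 536.5 -240.4] 45.8 10.3
[ 533.6 -196.6] [ 540.6 -240. ] 44.0 9.3
[ 530.1 -191.2] [ 536.  -234.1] 43.4 7.9
[ 556.49999791 -215.45224361   36.1501392 ] -133.87948608398438
[(0, 157), (4, 169), (8, 172), (12, 173), (16, 170), (20, 164), (24, 155), (28, 143), (32, 132), (36, 123), (40, 117), (44, 114), (48, 111), (52, 110), (56, 109), (60, 109), (64, 109), (68, 111), (72, 114), (76, 124), (80, 132), (84, 141), (88, 151)]
[(0, 70), (4, 71), (8, 73), (12, 72), (16, 69), (20, 65), (24, 64), (28, 65), (32, 69), (36, 75), (40, 83), (44, 89), (48, 95), (52, 92), (56, 90), (60, 84), (64, 80), (68, 74), (72, 72), (76, 69), (80, 70), (84, 69), (88, 68)]
```

{"name": "step_arm", "arguments": {"delta_pos": [[0.15,0.147,0],[0.15,0.147,0],[0.15,0.147,0],[0.15,0.147,0],[0.15,0.147,0],[0.15,0.147,0],[0.15,0.147,0],[0.15,0.147,0]], "spin": [0.0525,0.0525,0.0525,0.0525,0.0525,0.0525,0.0525,0.0525], "gripper": 1}}

```text
time: 1.4
tool_pos: [435.2, -331.4, 231.5]
tcp_rot: [180.0, 0.0, 94.8]
ft_force: [0.2, -0.2, 0.8]
finger_gap: 85.4
grip_force: 0.0
```

{"name": "step_arm", "arguments": {"delta_pos": [[0.15,0.147,0],[0.15,0.147,0],[0.15,0.147,0],[0.15,0.147,0],[0,0,-0.12],[0,0,-0.12],[0,0,-0.12],[0,0,-0.09]], "spin": [0.0525,0.0525,0.0525,0.0525,0.0525,0.0525,0.0525,0.0525]}}

```text
time: 2.4
tool_pos: [553.9, -214.6, 140.0]
tcp_rot: [180.0, -0.1, 170.4]
ft_force: [0.3, 0.1, -0.6]
finger_gap: 85.2
grip_force: 0.0
```

```bash
python3 - <<'E'
from h import *
q=r.sense(); print({k:np.round(q[k],1) for k in('time','joint_pos','tool_pos','tcp_rot','ft_force','finger_gap')})
s=snap('top');t=snap('scene')
o=np.hstack([cv2.resize(s['pixels'][200:290,330:420],(390,390)),cv2.resize(t['pixels'][160:280,310:430],(390,390))]);cv2.imwrite('pics/a.png',o)
E
```

```text
{'time': np.float64(2.4), 'joint_pos': array([ -26.1,   10. ,   92.1,   -0. ,   77.9, -106.5]), 'tool_pos': array([ 553.9, -214.6,  140. ]), 'tcp_rot': array([ 1.800e+02, -1.000e-01,  1.704e+02]), 'ft_force': array([ 0.3,  0.1, -0.6]), 'finger_gap': np.float64(85.2)}
```

View pics/a.png

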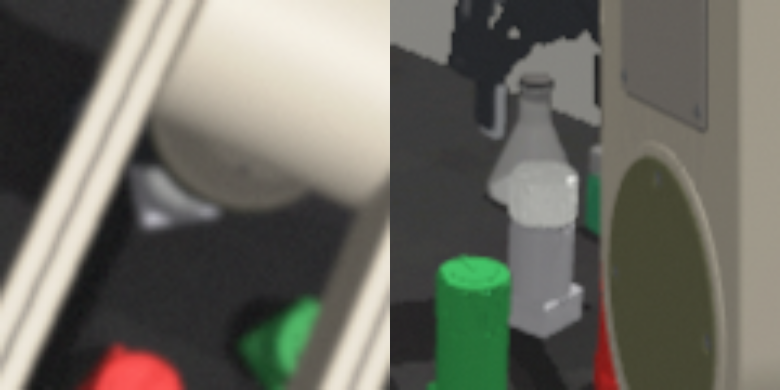

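The gripper stands centred over the vessel: one finger is visible at about scene (341,194) and the cap at (357,213). Next I descend and grip.

{"name": "step_arm", "arguments": {"delta_pos": [[0.0065,0.004,-0.07],[0,0,-0.08],[0,0,-0.08],[0,0,-0.08],[0,0,0],[0,0,0]], "spin": [0,0,0,0,0,0]}}

```text
time: 3.25
tool_pos: [555.8, -214.2, 79.5]
tcp_rot: [-180.0, 0.0, 170.1]
ft_force: [0.8, 0.9, -0.8]
finger_gap: 85.4
grip_force: 0.0
```

{"name": "step_arm", "arguments": {"delta_pos": [[0,0,0],[0,0,0],[0,0,0],[0,0,0],[0,0,0],[0,0,0],[0,0,0],[0,0,0]], "spin": [0,0,0,0,0,0,0,0], "gripper": -1, "squeeze": 40}}

```text
time: 4.25
tool_pos: [556.1, -214.4, 80.0]
tcp_rot: [-180.0, 0.1, 170.1]
ft_force: [-1.2, -0.5, 6.3]
finger_gap: 45.1
grip_force: 40.9
```

{"name": "step_arm", "arguments": {"delta_pos": [[0,0,0.05],[0,0,0.1],[0,0,0.12],[0,0,0.08],[0,0.05,0],[0,0.12,0],[0,0.18,0],[0,0.2,0]], "spin": [0,0,0,0,0,0.02,0.03,0.03]}}

```text
time: 5.25
tool_pos: [554.4, -101.3, 147.6]
tcp_rot: [179.9, -0.1, -175.2]
ft_force: [0.2, -0.5, -3.2]
finger_gap: 44.6
grip_force: 41.6
```

{"name": "step_arm", "arguments": {"delta_pos": [[0,0.22,0],[-0.0045,0.22,0],[-0.0045,0.22,0],[-0.0045,0.22,0],[-0.004,0.22,0],[-0.004,0.19,0],[0,0.12,0],[0,0.05,0]], "spin": [0.03,0.03,0.03,0.03,0.03,0.021,0.01,0]}}

```text
time: 6.25
tool_pos: [549.4, 190.3, 147.8]
tcp_rot: [179.9, -0.1, -142.7]
ft_force: [0.4, 0.4, -3.3]
finger_gap: 45.0
grip_force: 41.7
```

{"name": "step_arm", "arguments": {"delta_pos": [[0,0.008,0],[0,0,0]], "spin": [0,0]}}

```text
time: 6.5
tool_pos: [551.1, 188.9, 149.0]
tcp_rot: [-180.0, -0.0, -142.9]
ft_force: [0.0, -0.6, -3.6]
finger_gap: 45.0
grip_force: 41.7
```

```bash
python3 - <<'E'
from h import *
q=r.sense(); print({k:np.round(q[k],2) for k in('time','joint_pos','tool_pos','tcp_rot','ft_force','finger_gap')})
s=snap('top');t=snap('scene')
cv2.imwrite('pics/b.png',np.hstack([cv2.resize(s['pixels'][200:310,140:250],(390,390),interpolation=2),cv2.resize(t['pixels'][220:360,130:270],(390,390),interpolation=2)]))
E
```

```text
{'time': np.float64(6.5), 'joint_pos': array([ 1.3890e+01,  7.8400e+00,  9.3590e+01, -2.0000e-02,  7.8610e+01,
       -1.1316e+02]), 'tool_pos': array([551.08, 188.94, 148.95]), 'tcp_rot': array([-1.8000e+02, -4.0000e-02, -1.4294e+02]), 'ft_force': array([ 0.01, -0.55, -3.64]), 'finger_gap': np.float64(44.99)}
```

View pics/b.png

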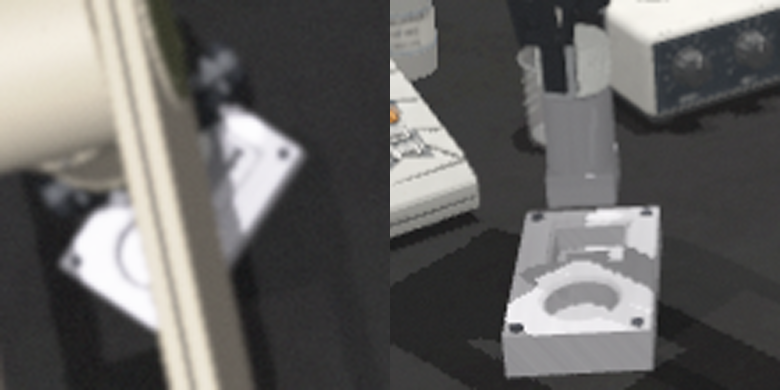

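The scene view shows the vessel hanging above the square pocket, with its near face roughly parallel to the rack's edge. I'll overlay the predicted geometry to check the offset and yaw.

```bash
python3 - <<'E'
from fit import *
t=snap('scene'); G=grad(t); T=np.array(t['camera_from_world']); C=-T[:3,:3].T@T[:3,3]
q=r.sense(); Z=q['tool_pos'][2]-80.0
def model(x,y,yaw,z0=Z):
    d=C[:2]-[x,y]; d/=np.hypot(*d); n=np.array([-d[1],d[0]])
    P=[place(rect(0,0,44,44,24+z0),x,y,yaw),place(rect(0,0,44,44,6+z0),x,y,yaw),place(rect(0,0,40,40,z0),x,y,yaw)]
    P=np.concatenate(P); P=P[(P[:,:2]-[x,y])@d>9]
    h=np.linspace(30,70,30)+z0
    S=[np.c_[np.tile([x,y]+k*n*22.5,(30,1)),h] for k in(-1,1)]
    return np.concatenate([P]+S*2)
f=lambda p:-map_coordinates(G,w2px(t,model(*p))[:,::-1].T,order=1).mean()
for yb in((45,66),):
    o=DE(f,[(540,562),(178,200),yb],seed=1,tol=1e-6); print(o.x.round(2),o.fun)
x=o.x
for yaw in range(40,72,3):
    oo=DE(lambda p:f([p[0],p[1],yaw]),[(544,560),(180,198)],seed=1,maxiter=40); print(yaw,oo.x.round(1),round(oo.fun,1))
im=cv2.resize(t['pixels'][225:360,170:250],None,fx=6.0,fy=6.0,interpolation=2)[:600]
im2=im.copy()
for p in w2px(t,model(*x)): cv2.circle(im2,tuple(int(v) for v in ((p-[170,225]+.5)*6)),1,(0,0,255),-1)
cv2.imwrite('pics/c.png',np.hstack([im[:,:395],im2[:,:395]])[:600])
E
```

```text
[542.18 196.41  57.81] -115.99003601074219
40 [545.  194.5] -103.9
43 [544.7 194.5] -107.1
46 [544.3 194.8] -110.1
49 [544.1 194.9] -113.0
52 [544.2 195. ] -113.9
55 [544.  195.5] -113.9
58 [544.  195.9] -113.3
61 [544. 196.] -112.1
64 [544.  196.3] -109.2
67 [544.  196.3] -105.4
70 [544.  196.3] -101.9
```

View pics/c.png

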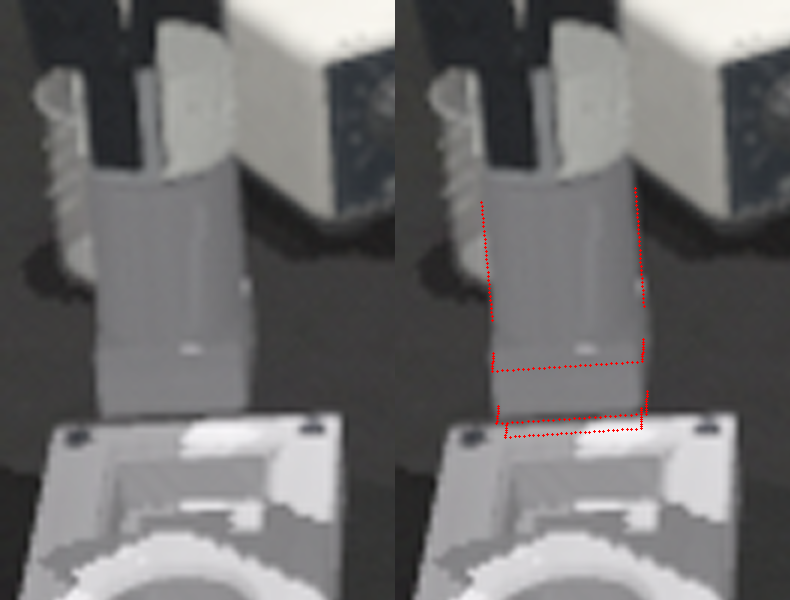

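The picture shows the foot's near face with its top edge running (97,352) to (250,345) and its bottom edge (100,416) to (247,410) in the crop. The red fit locked onto wrong edges, so I'll use these corners directly.

```bash
python3 - <<'E'
from fit import *
t=snap('scene')
f=lambda u,v:(170+u/6-.5,225+v/6-.5)
for (a,b,z,w) in(((97,352),(250,345),93,44),((101,416),(246,410),69,40)):
    A=px2w(t,*f(*a),z)[:2];B=px2w(t,*f(*b),z)[:2]; d=B-A; L=np.hypot(*d); print(A.round(1),B.round(1),'len',L.round(1),'ang',np.degrees(np.arctan2(d[1],d[0])).round(1),'centre',((A+B)/2+np.array([-d[1],d[0]])/L*w/2).round(1))
g=lambda P:((w2px(t,P)+.5-[170,225])*6).round()
for yaw in (51.7,55.7,59.7):
  for z,w in((93,22),(69,20)): print(yaw,z,g(place(np.array([[-w,w,z],[-w,-w,z],[w,w,z]]),551.3,189,yaw)).tolist())
# rack pocket mouth predicted
print(g(place(np.array([[x,35+y,30] for x in(-23.5,23.5) for y in(-23.5,23.5)]),522.9,209.4,-124.3)).tolist())
print(g(place(np.array([[x,y,30] for x in(-45,45) for y in(-75,75)]),522.9,209.4,-124.3)).tolist())
E
```

```text
[546.1 220.8] [520.7 183.3] len 45.2 ang -124.1 centre [551.6 189.7]
[549.5 219.7] [524.7 184.1] len 43.4 ang -124.9 centre [553.5 190.5]
51.7 93 [[245.0, 348.0], [262.0, 278.0], [97.0, 349.0]]
51.7 69 [[244.0, 414.0], [260.0, 349.0], [111.0, 415.0]]
55.7 93 [[250.0, 345.0], [258.0, 276.0], [102.0, 352.0]]
55.7 69 [[249.0, 411.0], [256.0, 347.0], [115.0, 417.0]]
59.7 93 [[256.0, 342.0], [253.0, 274.0], [106.0, 354.0]]
59.7 69 [[254.0, 409.0], [251.0, 345.0], [120.0, 419.0]]
[[110.0, 534.0], [123.0, 455.0], [265.0, 527.0], [273.0, 448.0]]
[[6.0, 701.0], [59.0, 432.0], [326.0, 683.0], [342.0, 419.0]]
```

{"name": "step_arm", "arguments": {"delta_pos": [[0.002,0.002,-0.05],[0,0,-0.06],[0,0,-0.05],[0,0,-0.025],[0,0,-0.02],[0,0,-0.015],[0,0,0]], "spin": [0,0,0,0,0,0,0]}}

```text
time: 7.58
tool_pos: [551.7, 189.9, 105.2]
tcp_rot: [-180.0, -0.0, -142.9]
ft_force: [-0.9, 0.3, -3.4]
finger_gap: 45.2
grip_force: 41.7
```

{"name": "step_arm", "arguments": {"delta_pos": [[0,0,-0.015],[0,0,-0.015],[0,0,-0.015],[0,0,0]], "spin": [0,0,0,0]}}

```text
time: 8.07
tool_pos: [554.8, 190.6, 102.5]
tcp_rot: [-179.8, 0.4, -142.9]
ft_force: [-9.8, -4.1, 29.8]
finger_gap: 45.1
grip_force: 45.4
```

{"name": "step_arm", "arguments": {"delta_pos": [[0,0,0.02],[0,0,0.01],[0,0,0]], "spin": [0,0,0]}}

```text
time: 8.45
tool_pos: [552.7, 190.1, 103.4]
tcp_rot: [-179.9, 0.1, -142.9]
ft_force: [-0.5, -1.5, 8.7]
finger_gap: 45.0
grip_force: 43.1
```

```bash
python3 - <<'E'
from h import *
q=r.sense(); print({k:np.round(q[k],2) for k in('time','tool_pos','tcp_rot','ft_force','wrist_torque')})
t=snap('scene')
im=cv2.resize(t['pixels'][265:355,170:240],None,fx=6.0,fy=6.0,interpolation=2)
g=lambda P:((w2px(t,P)+.5-[170,265])*6).round().tolist()
from fit import place
x,y=q['tool_pos'][:2]; z=q['tool_pos'][2]-80
for zz in(24,): print('foot top',g(place(np.array([[-22,22,z+zz],[-22,-22,z+zz],[22,22,z+zz]]),x,y,55.7)))
print('mouth50',g(place(np.array([[a,35+b,30] for a in(-26.5,26.5) for b in(-26.5,26.5)]),522.9,209.4,-124.3)))
cv2.imwrite('pics/d.png',im)
E
```

```text
{'time': np.float64(8.45), 'tool_pos': array([552.69, 190.05, 103.36]), 'tcp_rot': array([-1.7994e+02,  1.2000e-01, -1.4293e+02]), 'ft_force': array([-0.52, -1.45,  8.68]), 'wrist_torque': array([-0.09, -0.08, -0.07])}
foot top [[254.0, 235.0], [262.0, 163.0], [108.0, 242.0]]
mouth50 [[99.0, 300.0], [114.0, 211.0], [275.0, 291.0], [282.0, 203.0]]
```

View pics/d.png

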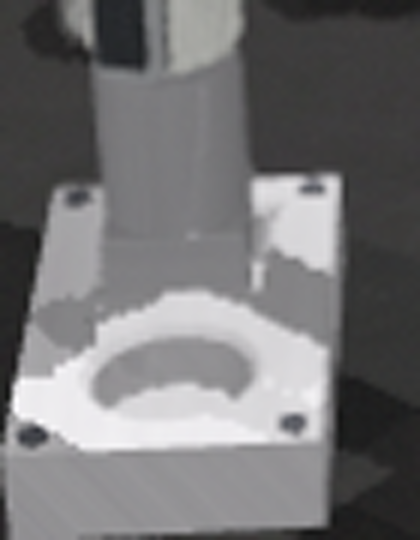

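The foot spans columns 104–250 in this crop, while the pocket should span about 110–265. The foot therefore sits 2–3 mm too far along the rack's −x, and the reaction force points the same way. I'll lift slightly, shift and retry.

{"name": "step_arm", "arguments": {"delta_pos": [[0,0,0.015],[-0.009,-0.01,0],[0,0,0],[0,0,-0.015],[0,0,-0.01],[0,0,-0.01],[0,0,0]], "spin": [0,0,0,0,0,0,0]}}

```text
time: 9.38
tool_pos: [552.5, 188.1, 102.2]
tcp_rot: [-179.8, 0.3, -142.9]
ft_force: [-2.9, -4.0, 19.1]
finger_gap: 45.0
grip_force: 44.5
```

{"name": "step_arm", "arguments": {"delta_pos": [[0,0,0.01],[-0.0045,-0.0065,0],[0,0,-0.005],[0,0,-0.005],[0,0,0]], "spin": [0,0,0,0,0]}}

```text
time: 10.0
tool_pos: [551.9, 187.4, 102.4]
tcp_rot: [-179.9, 0.4, -142.9]
ft_force: [-0.1, -1.8, 18.9]
finger_gap: 44.8
grip_force: 44.4
```

```bash
python3 - <<'E'
from fit import *
s=snap('top');t=snap('scene')
s['pixels']=cv2.imread('pics/top0.png'); t0=dict(t); t0['pixels']=cv2.imread('pics/scene0.png')
pk=lambda w,z:rect(0,35,w,w,z)
R=(522.9,209.4,-124.3)
def crop(c,x,y,w,h,k,P=None):
    im=cv2.resize(c['pixels'][y:y+h,x:x+w],None,fx=k,fy=k,interpolation=2)
    if P is not None:
        for p in w2px(c,P): cv2.circle(im,tuple(int(v) for v in (p+.5-[x,y])*k),0,(0,0,255),-1)
    return im
P=place(np.concatenate([pk(53,30),pk(47,27)]),*R)
a=crop(s,180,225,50,45,5.2,P); b=crop(t0,185,290,48,45,5.4,P); b2=crop(t0,185,290,48,45,5.4); d=crop(t,180,278,48,45,5.4)
a2=crop(s,180,225,50,45,5.2)
f=lambda i:cv2.resize(i,(266,249))
cv2.imwrite('pics/e.png',np.vstack([np.hstack([f(a2),f(b2),f(d)]),np.hstack([f(a),f(b),f(crop(t,180,278,48,45,5.4,P))])]))
for n,v in(('top',s),('scene',t0)):
  for w,z in((53,30),(47,27)):
    x,fv=fit([v],pk(w,z),[(505,540),(195,225),(-126.5,-122)]); print(n,w,x.round(2),round(fv,1),place(np.array([[0,35,z]]),*x)[0].round(1))
q=r.sense(); print(q['tool_pos'].round(1),q['ft_force'].round(1),q['wrist_torque'].round(2))
E
```

```text
top 53 [ 537.52  196.62 -125.52] -97.1 [566.  176.3  30. ]
top 47 [ 540.    197.67 -122.  ] -96.3 [569.7 179.1  27. ]
scene 53 [ 540.    199.66 -124.9 ] -151.9 [568.7 179.6  30. ]
scene 47 [ 540.    198.07 -122.09] -159.5 [569.7 179.5  27. ]
[551.9 187.4 102.4] [-0.7 -1.7 18.8] [0.06 0.5  0.01]
```

View pics/e.png

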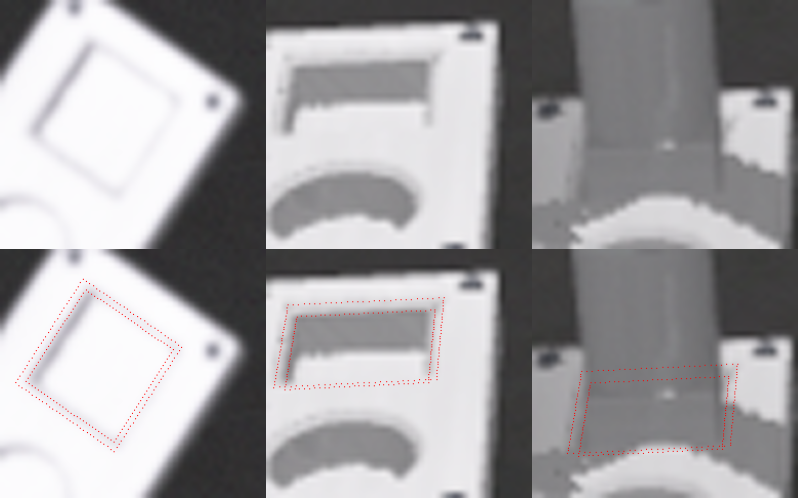

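{"name": "step_arm", "arguments": {"delta_pos": [[0,0,0],[0,0,0],[0,0,0]], "spin": [0.01,0.008,0]}}

```text
time: 10.48
tool_pos: [551.9, 187.4, 102.4]
tcp_rot: [-179.8, 0.4, -139.7]
ft_force: [-0.5, -1.6, 18.7]
finger_gap: 45.0
grip_force: 44.3
```

{"name": "step_arm", "arguments": {"delta_pos": [[0,0,0],[0,0,0],[0,0,0]], "spin": [-0.02,-0.016,0]}}

```text
time: 10.85
tool_pos: [551.9, 187.4, 102.3]
tcp_rot: [-179.9, 0.4, -146.2]
ft_force: [-0.4, -0.7, 16.3]
finger_gap: 44.9
grip_force: 44.3
```

```bash
python3 - <<'E'
from h import *
q=r.sense(); print({k:np.round(q[k],2) for k in('time','tool_pos','tcp_rot','ft_force','wrist_torque')})
E
```

```text
{'time': np.float64(10.85), 'tool_pos': array([551.86, 187.41, 102.34]), 'tcp_rot': array([-179.88,    0.37, -146.21]), 'ft_force': array([-0.43, -0.68, 16.34]), 'wrist_torque': array([ 0.01,  0.31, -0.11])}
```

{"name": "step_arm", "arguments": {"delta_pos": [[-0.005,0.005,0],[0,0.005,0],[0,0,0]], "spin": [0.01,0.008,0]}}

```text
time: 11.22
tool_pos: [551.5, 188.4, 102.5]
tcp_rot: [-179.7, 0.4, -142.9]
ft_force: [1.1, -5.7, 18.0]
finger_gap: 44.9
grip_force: 44.2
```

{"name": "step_arm", "arguments": {"delta_pos": [[-0.005,0.003,0],[-0.005,0,0],[0,0,0]], "spin": [0,0,0]}}

```text
time: 11.6
tool_pos: [550.3, 188.7, 102.9]
tcp_rot: [-179.7, 0.4, -143.0]
ft_force: [3.3, -7.5, 17.1]
finger_gap: 44.8
grip_force: 44.1
```

{"name": "step_arm", "arguments": {"delta_pos": [[0,0,0.04],[0.013,-0.006,0.06],[0.013,-0.007,0.08],[0,0,0.07],[0,0,0],[0,0,0]], "spin": [0,0,0,0,0,0]}}

```text
time: 12.35
tool_pos: [550.9, 186.7, 147.9]
tcp_rot: [180.0, -0.0, -142.9]
ft_force: [0.0, 0.1, -4.1]
finger_gap: 44.9
grip_force: 43.0
```

```bash
python3 - <<'E'
from fit import *
q=r.sense(); print({k:np.round(q[k],2) for k in('time','tool_pos','tcp_rot','ft_force')})
ims=[snap('scene') for _ in range(3)]; t=ims[0]; cv2.imwrite('pics/f_raw.png',t['pixels'])
I=np.mean([i['pixels'].astype(float) for i in ims],0)
k=8
im=cv2.resize(np.clip((I[250:312,175:223]-60)*1.6,0,255).astype(np.uint8),None,fx=k,fy=k,interpolation=2)
cv2.imwrite('pics/f.png',im)
x,y,zt=q['tool_pos']; z=zt-80
for yaw in(49.7,52.7,55.7,58.7,61.7):
  print(yaw,[((w2px(t,place(np.array([[-w,w,z+h],[-w,-w,z+h],[w,w,z+h]]),x,y,yaw))+.5-[175,250])*k).round().tolist() for w,h in((22,24),(20,0))])
E
```

```text
{'time': np.float64(12.35), 'tool_pos': array([550.89, 186.7 , 147.94]), 'tcp_rot': array([ 1.7998e+02, -3.0000e-02, -1.4291e+02]), 'ft_force': array([ 0.04,  0.12, -4.1 ])}
49.7 [[[292.0, 267.0], [322.0, 174.0], [97.0, 265.0]], [[292.0, 354.0], [319.0, 268.0], [116.0, 353.0]]]
52.7 [[[298.0, 264.0], [318.0, 172.0], [101.0, 268.0]], [[297.0, 352.0], [315.0, 266.0], [120.0, 356.0]]]
55.7 [[[304.0, 261.0], [313.0, 170.0], [106.0, 270.0]], [[302.0, 350.0], [311.0, 264.0], [124.0, 358.0]]]
58.7 [[[309.0, 259.0], [309.0, 168.0], [111.0, 272.0]], [[307.0, 347.0], [306.0, 262.0], [128.0, 360.0]]]
61.7 [[[314.0, 256.0], [303.0, 166.0], [116.0, 275.0]], [[311.0, 344.0], [302.0, 260.0], [133.0, 362.0]]]
```

View pics/f.png

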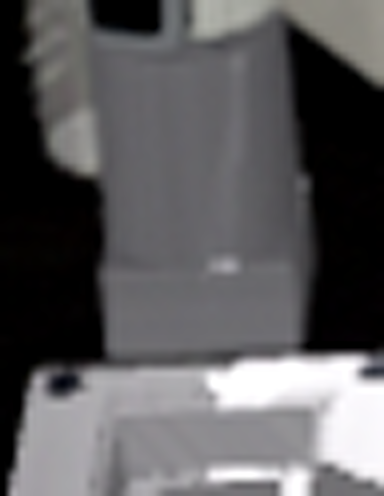

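The foot's yaw matches the pocket: its right side face shows about 10 columns, at u=303–313, as predicted for 55.7°. The remaining error is therefore sideways, along the rack's y, so I'll probe that direction.

{"name": "step_arm", "arguments": {"delta_pos": [[0.006,0.004,-0.07],[0,0,-0.08],[0,0,-0.05],[0,0,-0.02],[0,0,-0.01],[0,0,-0.01],[0,0,0]], "spin": [0,0,0,0,0,0,0]}}

```text
time: 13.38
tool_pos: [553.5, 188.1, 102.6]
tcp_rot: [-180.0, 0.2, -142.9]
ft_force: [-3.2, 0.9, 8.1]
finger_gap: 44.9
grip_force: 44.4
```

{"name": "step_arm", "arguments": {"delta_pos": [[0.004,-0.003,0],[0.004,-0.003,0],[0,0,0]], "spin": [0,0,0]}}

```text
time: 13.75
tool_pos: [555.0, 187.2, 102.6]
tcp_rot: [-180.0, 0.2, -142.9]
ft_force: [-4.3, 3.4, 8.2]
finger_gap: 45.1
grip_force: 44.1
```

{"name": "step_arm", "arguments": {"delta_pos": [[-0.003,0.005,0],[-0.002,0.005,0],[0,0,0]], "spin": [0,0,0]}}

```text
time: 14.12
tool_pos: [554.3, 188.4, 102.3]
tcp_rot: [-179.9, 0.1, -142.9]
ft_force: [-2.0, -0.6, 6.3]
finger_gap: 45.0
grip_force: 43.9
```

{"name": "step_arm", "arguments": {"delta_pos": [[0.0,0.005,0],[0.003,0.005,0],[0,0,0]], "spin": [0,0,0]}}

```text
time: 14.5
tool_pos: [553.5, 190.0, 100.0]
tcp_rot: [-180.0, -0.0, -142.9]
ft_force: [0.0, -1.7, -1.8]
finger_gap: 44.7
grip_force: 43.0
```

{"name": "step_arm", "arguments": {"delta_pos": [[0,0,-0.015],[0,0,-0.015],[0,0,-0.01],[0,0,0]], "spin": [0,0,0,0]}}

```text
time: 15.0
tool_pos: [553.4, 190.2, 91.8]
tcp_rot: [180.0, -0.0, -142.9]
ft_force: [-0.8, -1.7, -3.5]
finger_gap: 45.0
grip_force: 43.0
```

Dropping freely. I'll go on to the floor.

{"name": "step_arm", "arguments": {"delta_pos": [[0,0,-0.008],[0,0,-0.008],[0,0,-0.004],[0,0,0],[0,0,0]], "spin": [0,0,0,0,0]}}

```text
time: 15.62
tool_pos: [554.2, 190.5, 90.1]
tcp_rot: [-180.0, 0.1, -142.9]
ft_force: [-5.4, -3.2, 9.4]
finger_gap: 45.0
grip_force: 44.2
```

{"name": "step_arm", "arguments": {"delta_pos": [[-0.002,0,-0.0011],[0,0,-0.0011],[0,0,-0.0011],[0,0,-0.0011],[0,0,-0.0011],[0,0,-0.0011],[0,0,-0.0011],[0,0,-0.0011]], "spin": [-0.05,-0.05,-0.05,-0.05,-0.05,-0.05,-0.05,-0.05]}}

```text
time: 16.62
tool_pos: [553.7, 190.3, 88.3]
tcp_rot: [180.0, 0.0, 144.8]
ft_force: [-5.9, -4.0, 9.8]
finger_gap: 44.6
grip_force: 44.4
```

```bash
cat > st.py <<'E'
from h import *
q=r.sense(); print({k:np.round(q[k],2) for k in('time','joint_pos','tool_pos','tcp_rot','ft_force','wrist_torque','grip_force')})
E
python3 st.py
```

```text
{'time': np.float64(16.62), 'joint_pos': array([ 1.396e+01,  1.160e+01,  9.606e+01, -1.000e-02,  7.229e+01,
       -4.082e+01]), 'tool_pos': array([553.65, 190.33,  88.31]), 'tcp_rot': array([1.7996e+02, 4.0000e-02, 1.4478e+02]), 'ft_force': array([-5.92, -4.02,  9.83]), 'wrist_torque': array([-0.93,  1.23,  0.04]), 'grip_force': np.float64(44.39)}
```

{"name": "step_arm", "arguments": {"delta_pos": [[-0.004,-0.003,-0.001],[0,0,-0.001],[0,0,-0.001],[0,0,-0.001],[0,0,-0.001],[0,0,0]], "spin": [-0.05,-0.05,-0.05,-0.05,-0.05,0]}}

```text
time: 17.38
tool_pos: [553.2, 190.5, 87.2]
tcp_rot: [179.9, -0.1, 99.9]
ft_force: [-3.4, -0.2, 5.9]
finger_gap: 44.9
grip_force: 44.1
```

```bash
python3 st.py
```

```text
{'time': np.float64(17.38), 'joint_pos': array([1.394e+01, 1.155e+01, 9.624e+01, 6.000e-02, 7.209e+01, 3.980e+00]), 'tool_pos': array([553.19, 190.47,  87.19]), 'tcp_rot': array([ 1.7988e+02, -6.0000e-02,  9.9940e+01]), 'ft_force': array([-3.44, -0.16,  5.91]), 'wrist_torque': array([-0.19,  0.71, -0.07]), 'grip_force': np.float64(44.08)}
```

{"name": "step_arm", "arguments": {"delta_pos": [[0,0,-0.001],[0,0,-0.001],[0,0,0]], "spin": [-0.05,-0.03,0]}}

```text
time: 17.75
tool_pos: [553.3, 190.6, 86.9]
tcp_rot: [179.9, -0.1, 85.6]
ft_force: [-1.5, -0.3, 6.5]
finger_gap: 44.7
grip_force: 44.0
```

```bash
python3 st.py
```

```text
{'time': np.float64(17.75), 'joint_pos': array([1.395e+01, 1.157e+01, 9.625e+01, 6.000e-02, 7.203e+01, 1.833e+01]), 'tool_pos': array([553.34, 190.59,  86.86]), 'tcp_rot': array([ 1.7988e+02, -1.0000e-01,  8.5600e+01]), 'ft_force': array([-1.52, -0.33,  6.48]), 'wrist_torque': array([-0.16,  0.68, -0.07]), 'grip_force': np.float64(44.05)}
```

{"name": "step_arm", "arguments": {"delta_pos": [[0,0,-0.001],[0,0,-0.001],[0,0,0]], "spin": [-0.05,-0.03,0]}}

```text
time: 18.12
tool_pos: [553.5, 190.6, 86.5]
tcp_rot: [179.9, -0.1, 71.2]
ft_force: [-2.4, 0.8, 7.0]
finger_gap: 44.9
grip_force: 44.0
```

```bash
python3 st.py
```

```text
{'time': np.float64(18.12), 'joint_pos': array([1.395e+01, 1.160e+01, 9.626e+01, 7.000e-02, 7.197e+01, 3.273e+01]), 'tool_pos': array([553.5 , 190.62,  86.54]), 'tcp_rot': array([ 1.7989e+02, -1.4000e-01,  7.1200e+01]), 'ft_force': array([-2.38,  0.84,  7.05]), 'wrist_torque': array([-0.05,  0.54, -0.02]), 'grip_force': np.float64(44.02)}
```

{"name": "step_arm", "arguments": {"delta_pos": [[0,0,-0.001],[0,0,-0.001],[0,0,0]], "spin": [-0.05,-0.03,0]}}

```text
time: 18.5
tool_pos: [553.7, 190.4, 86.2]
tcp_rot: [179.9, -0.2, 56.8]
ft_force: [-1.2, -0.4, 6.2]
finger_gap: 44.7
grip_force: 44.0
```

```bash
python3 st.py
```

```text
{'time': np.float64(18.5), 'joint_pos': array([1.394e+01, 1.163e+01, 9.627e+01, 4.000e-02, 7.192e+01, 4.712e+01]), 'tool_pos': array([553.69, 190.43,  86.17]), 'tcp_rot': array([ 1.799e+02, -1.600e-01,  5.680e+01]), 'ft_force': array([-1.24, -0.4 ,  6.18]), 'wrist_torque': array([-0.26,  0.36, -0.08]), 'grip_force': np.float64(44.01)}
```

{"name": "step_arm", "arguments": {"delta_pos": [[0,0,-0.001],[0,0,-0.001],[0,0,0]], "spin": [-0.05,-0.03,0]}}

```text
time: 18.88
tool_pos: [554.6, 190.1, 86.1]
tcp_rot: [179.8, -0.2, 42.5]
ft_force: [0.6, -2.8, 5.3]
finger_gap: 44.9
grip_force: 44.2
```

```bash
python3 st.py
```

```text
{'time': np.float64(18.88), 'joint_pos': array([ 1.393e+01,  1.165e+01,  9.625e+01, -3.000e-02,  7.182e+01,
        6.146e+01]), 'tool_pos': array([554.56, 190.09,  86.09]), 'tcp_rot': array([179.84,  -0.24,  42.48]), 'ft_force': array([ 0.59, -2.81,  5.32]), 'wrist_torque': array([-0.48, -0.25,  1.07]), 'grip_force': np.float64(44.2)}
```

{"name": "step_arm", "arguments": {"delta_pos": [[0,0,-0.001],[0,0,0]], "spin": [-0.05,0]}}

```text
time: 19.12
tool_pos: [555.0, 190.2, 86.0]
tcp_rot: [179.9, -0.3, 33.6]
ft_force: [4.6, -2.8, 6.1]
finger_gap: 45.5
grip_force: 44.5
```

```bash
python3 st.py
```

```text
{'time': np.float64(19.12), 'joint_pos': array([ 1.392e+01,  1.167e+01,  9.624e+01, -3.000e-02,  7.175e+01,
        7.037e+01]), 'tool_pos': array([554.97, 190.17,  85.97]), 'tcp_rot': array([179.86,  -0.31,  33.57]), 'ft_force': array([ 4.62, -2.78,  6.06]), 'wrist_torque': array([-0.45, -0.86,  0.94]), 'grip_force': np.float64(44.46)}
```

{"name": "step_arm", "arguments": {"delta_pos": [[0,0,-0.001],[0,0,0]], "spin": [-0.05,0]}}

```text
time: 19.38
tool_pos: [555.0, 189.8, 85.8]
tcp_rot: [179.9, -0.3, 24.6]
ft_force: [4.5, -4.2, 6.4]
finger_gap: 45.0
grip_force: 44.8
```

```bash
python3 st.py
```

```text
{'time': np.float64(19.38), 'joint_pos': array([ 1.390e+01,  1.168e+01,  9.625e+01, -5.000e-02,  7.174e+01,
        7.934e+01]), 'tool_pos': array([554.98, 189.81,  85.75]), 'tcp_rot': array([179.9 ,  -0.31,  24.58]), 'ft_force': array([ 4.48, -4.23,  6.4 ]), 'wrist_torque': array([-0.64, -0.82,  0.82]), 'grip_force': np.float64(44.79)}
```

The torque jumped to about 1 N m after roughly 170°, so the cap has bottomed out. Now I'll back it off a quarter turn, plus a few degrees for pocket play.

{"name": "step_arm", "arguments": {"delta_pos": [[0,0,0.001],[0,0,0.001],[0,0,0.001],[0,0,0.001],[0,0,0.001],[0,0,0.001],[0,0,0.001],[0,0,0.001]], "spin": [0.052,0.052,0.052,0.052,0.052,0.052,0.052,0.052]}}

```text
time: 20.38
tool_pos: [552.7, 191.1, 87.0]
tcp_rot: [179.9, -0.1, 99.8]
ft_force: [-6.9, 1.8, 12.7]
finger_gap: 44.9
grip_force: 45.4
```

{"name": "step_arm", "arguments": {"delta_pos": [[0,0,0.001],[0,0,0.001],[0,0,0],[0,0,0],[0,0,0]], "spin": [0.052,0.052,0.01,0,0]}}

```text
time: 21.0
tool_pos: [552.6, 190.7, 87.3]
tcp_rot: [179.9, -0.1, 120.1]
ft_force: [-5.2, 0.1, 11.9]
finger_gap: 45.0
grip_force: 45.4
```

```bash
python3 - <<'E'
exec(open('st.py').read())
t=snap('scene')
cv2.imwrite('pics/g.png',cv2.resize(t['pixels'][240:350,150:260],(600,600),interpolation=2))
E
```

```text
{'time': np.float64(21.0), 'joint_pos': array([ 1.396e+01,  1.152e+01,  9.625e+01,  9.000e-02,  7.216e+01,
       -1.613e+01]), 'tool_pos': array([552.62, 190.67,  87.35]), 'tcp_rot': array([ 1.7992e+02, -7.0000e-02,  1.2006e+02]), 'ft_force': array([-5.17,  0.13, 11.86]), 'wrist_torque': array([-0.09,  1.18,  0.1 ]), 'grip_force': np.float64(45.37)}
```

View pics/g.png

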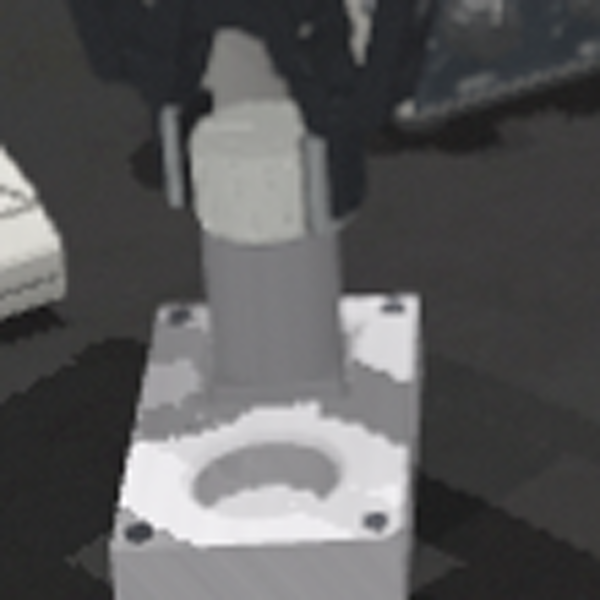

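The vessel stands home in the square pocket: body at columns 205–345, foot top at row 390, only a few millimetres above the rack. The pads grip the cap at rows 100–240, and the wrist turned back 95.5°.

```bash
python3 -c "
from bench import r
print(r.hand_in())"
```

```text
the job is handed in; nothing more can be done
None
```

I handed the job in at about 21 s (limit 72 s): the vessel is home in the square pocket, its cap was screwed down to the stop (torque jumped to about 1 N m) and backed off about a quarter turn (wrist turned back 95°), and the fingers still hold it at 45 N; the hand-in returned no verdict.

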